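# Hang up the lidded pails by weight

## Task

Put away the two or three lidded pails: raise each pail's folded bail upright, lift the pail by it, feel whether it is full (over half a kilo) or empty, and hang it by its bail on a free double hook, the bar lying on both prongs: full pails on the blue stand, empty ones on the wooden stand. Tip no pail over, and leave the mortar, pestle, bowls, funnel and jars where they are.

Things in the scene. Friction and masses are not known exactly. Their poses are not given: they have to be found in the camera images.
- pail_a_mid (a point): closed steel pail with lid, 102 mm across, 74 mm tall; point: middle of its body, 37 mm above its underside; z up, -x is the side to which its bail folds. All pails look alike; any may be empty (0.25 to 0.40 kg in all) or full (0.62 to 0.95 kg): only lifting tells. Two ears at y = +-54 mm rise to 102 mm above the underside. None if absent from this run.
- pail_a_bar (a point): middle of the bail's 8 mm top bar (straight for 96 mm, y axis along it and along the pail's y; 11 mm sleeve is look only). Its arms, 72 mm long, at y = +-60 mm, turn on an axis 55 mm above the pail's middle. Folded, it leans to the pail's -x on a stop 45 degrees above level; upright, the bar is 127 mm above the pail's middle. The stiff hinge stays where left, yields to 1 N, and goes 25 degrees past upright.
- pail_b_mid (a point): closed steel pail with lid, 102 mm across, 74 mm tall; point: middle of its body, 37 mm above its underside; z up, -x is the side to which its bail folds. All pails look alike; any may be empty (0.25 to 0.40 kg in all) or full (0.62 to 0.95 kg): only lifting tells. Two ears at y = +-54 mm rise to 102 mm above the underside. None if absent from this run.
- pail_b_bar (a point): middle of the bail's 8 mm top bar (straight for 96 mm, y axis along it and along the pail's y; 11 mm sleeve is look only). Its arms, 72 mm long, at y = +-60 mm, turn on an axis 55 mm above the pail's middle. Folded, it leans to the pail's -x on a stop 45 degrees above level; upright, the bar is 127 mm above the pail's middle. The stiff hinge stays where left, yields to 1 N, and goes 25 degrees past upright.
- pail_c_mid (a point): closed steel pail with lid, 102 mm across, 74 mm tall; point: middle of its body, 37 mm above its underside; z up, -x is the side to which its bail folds. All pails look alike; any may be empty (0.25 to 0.40 kg in all) or full (0.62 to 0.95 kg): only lifting tells. Two ears at y = +-54 mm rise to 102 mm above the underside. None if absent from this run.
- pail_c_bar (a point): middle of the bail's 8 mm top bar (straight for 96 mm, y axis along it and along the pail's y; 11 mm sleeve is look only). Its arms, 72 mm long, at y = +-60 mm, turn on an axis 55 mm above the pail's middle. Folded, it leans to the pail's -x on a stop 45 degrees above level; upright, the bar is 127 mm above the pail's middle. The stiff hinge stays where left, yields to 1 N, and goes 25 degrees past upright.
- pail_d_mid (a point): closed steel pail with lid, 102 mm across, 74 mm tall; point: middle of its body, 37 mm above its underside; z up, -x is the side to which its bail folds. All pails look alike; any may be empty (0.25 to 0.40 kg in all) or full (0.62 to 0.95 kg): only lifting tells. Two ears at y = +-54 mm rise to 102 mm above the underside. None if absent from this run.
- pail_d_bar (a point): middle of the bail's 8 mm top bar (straight for 96 mm, y axis along it and along the pail's y; 11 mm sleeve is look only). Its arms, 72 mm long, at y = +-60 mm, turn on an axis 55 mm above the pail's middle. Folded, it leans to the pail's -x on a stop 45 degrees above level; upright, the bar is 127 mm above the pail's middle. The stiff hinge stays where left, yields to 1 N, and goes 25 degrees past upright.
- blue_rack: the blue-painted stand, for full pails: fixed, 290 mm wide, with a cross beam (top 275 mm above the counter) and two sprung double hooks pointing to its -x side, to the robot. Origin: on the counter, 2 mm in front of the beam's face; y along the beam. A double hook is two 8 mm prongs, centres 66 mm apart, with 58 mm clear between them for the fingers.
- blue_rack_hook1 (a point): double hook 1: where the middle of a bail's bar comes to rest, along the stand's y, 244 mm above the counter while unloaded (it sinks with the load), 90 mm in front of the beam's face. Each prong has a V here: 18 mm nearer the beam it is 16 mm higher, and its tip, 25 mm farther out, is 28 mm higher. A bar clears the tips with its centre 285 mm above the counter.
- blue_rack_hook2 (a point): double hook 2: where the middle of a bail's bar comes to rest, along the stand's y, 244 mm above the counter while unloaded (it sinks with the load), 90 mm in front of the beam's face. Each prong has a V here: 18 mm nearer the beam it is 16 mm higher, and its tip, 25 mm farther out, is 28 mm higher. A bar clears the tips with its centre 285 mm above the counter.
- blue_sag1 (a joint): how far double hook 1 of this stand has sunk on its spring, in m: about 0.001 unloaded, and 0.0025 more for each newton hung on it (2.5 mm per N), at most 0.035. Moves straight down.
- blue_sag2 (a joint): how far double hook 2 of this stand has sunk on its spring, in m: about 0.001 unloaded, and 0.0025 more for each newton hung on it (2.5 mm per N), at most 0.035. Moves straight down.
- wood_rack: the brown wooden stand, for empty pails: fixed, 290 mm wide, with a cross beam (top 275 mm above the counter) and two sprung double hooks pointing to its -x side, to the robot. Origin: on the counter, 2 mm in front of the beam's face; y along the beam. A double hook is two 8 mm prongs, centres 66 mm apart, with 58 mm clear between them for the fingers.
- wood_rack_hook1 (a point): double hook 1: where the middle of a bail's bar comes to rest, along the stand's y, 244 mm above the counter while unloaded (it sinks with the load), 90 mm in front of the beam's face. Each prong has a V here: 18 mm nearer the beam it is 16 mm higher, and its tip, 25 mm farther out, is 28 mm higher. A bar clears the tips with its centre 285 mm above the counter.
- wood_rack_hook2 (a point): double hook 2: where the middle of a bail's bar comes to rest, along the stand's y, 244 mm above the counter while unloaded (it sinks with the load), 90 mm in front of the beam's face. Each prong has a V here: 18 mm nearer the beam it is 16 mm higher, and its tip, 25 mm farther out, is 28 mm higher. A bar clears the tips with its centre 285 mm above the counter.
- wood_sag1 (a joint): how far double hook 1 of this stand has sunk on its spring, in m: about 0.001 unloaded, and 0.0025 more for each newton hung on it (2.5 mm per N), at most 0.035. Moves straight down.
- wood_sag2 (a joint): how far double hook 2 of this stand has sunk on its spring, in m: about 0.001 unloaded, and 0.0025 more for each newton hung on it (2.5 mm per N), at most 0.035. Moves straight down.
- mortar_mid (a point): heavy granite mortar, 156 mm across, 100 mm tall; its middle; to be left alone
- pestle_mid (a point): hardwood pestle lying on the counter, 171 mm long, 36 mm thick; its middle; to be left alone
- bowls_mid (a point): stack of three white bowls, 120 mm across, 82 mm tall; its middle; to be left alone
- funnel_mid (a point): steel funnel standing mouth down, 110 mm across, 115 mm tall; its axis 50 mm up; to be left alone
- jar_1_mid (a point): amber glass jar with red cap on the lazy susan, 72 mm across, 110 mm tall; its middle; to be left alone
- jar_2_mid (a point): green glass jar with yellow cap on the lazy susan, same size; its middle; to be left alone

How it is judged (in metres and radians):
At the end, for the whole second after the job is handed in: every pail that is present hangs by its bail, the middle of the bar within 30 mm of the rest place of a double hook, lying along it within 0.3 rad (on both prongs), the pail tilted less than 0.6 rad; a blue hook with a pail has sunk over 12 mm, a wooden stand hook with a pail under 13.5 mm (((angle between the y axis of pail_a_bar and the y axis of blue_rack_hook1, either way round below 0.3 rad and distance between pail_a_bar and blue_rack_hook1 below 0.03 m and value of joint blue_sag1 above 0.012 m) or (angle between the y axis of pail_a_bar and the y axis of blue_rack_hook2, either way round below 0.3 rad and distance between pail_a_bar and blue_rack_hook2 below 0.03 m and value of joint blue_sag2 above 0.012 m) or (angle between the y axis of pail_a_bar and the y axis of wood_rack_hook1, either way round below 0.3 rad and distance between pail_a_bar and wood_rack_hook1 below 0.03 m and value of joint wood_sag1 below 0.0135 m) or (angle between the y axis of pail_a_bar and the y axis of wood_rack_hook2, either way round below 0.3 rad and distance between pail_a_bar and wood_rack_hook2 below 0.03 m and value of joint wood_sag2 below 0.0135 m)) and angle between each of pail_a_mid, pail_b_mid, pail_c_mid, pail_d_mid's own z axis and vertical below 0.6 rad and height (world z) of each of pail_a_mid, pail_b_mid, pail_c_mid, pail_d_mid above 0.075 m and ((angle between the y axis of pail_b_bar and the y axis of blue_rack_hook1, either way round below 0.3 rad and distance between pail_b_bar and blue_rack_hook1 below 0.03 m and value of joint blue_sag1 above 0.012 m) or (angle between the y axis of pail_b_bar and the y axis of blue_rack_hook2, either way round below 0.3 rad and distance between pail_b_bar and blue_rack_hook2 below 0.03 m and value of joint blue_sag2 above 0.012 m) or (angle between the y axis of pail_b_bar and the y axis of wood_rack_hook1, either way round below 0.3 rad and distance between pail_b_bar and wood_rack_hook1 below 0.03 m and value of joint wood_sag1 below 0.0135 m) or (angle between the y axis of pail_b_bar and the y axis of wood_rack_hook2, either way round below 0.3 rad and distance between pail_b_bar and wood_rack_hook2 below 0.03 m and value of joint wood_sag2 below 0.0135 m)) and ((angle between the y axis of pail_c_bar and the y axis of blue_rack_hook1, either way round below 0.3 rad and distance between pail_c_bar and blue_rack_hook1 below 0.03 m and value of joint blue_sag1 above 0.012 m) or (angle between the y axis of pail_c_bar and the y axis of blue_rack_hook2, either way round below 0.3 rad and distance between pail_c_bar and blue_rack_hook2 below 0.03 m and value of joint blue_sag2 above 0.012 m) or (angle between the y axis of pail_c_bar and the y axis of wood_rack_hook1, either way round below 0.3 rad and distance between pail_c_bar and wood_rack_hook1 below 0.03 m and value of joint wood_sag1 below 0.0135 m) or (angle between the y axis of pail_c_bar and the y axis of wood_rack_hook2, either way round below 0.3 rad and distance between pail_c_bar and wood_rack_hook2 below 0.03 m and value of joint wood_sag2 below 0.0135 m)) and ((angle between the y axis of pail_d_bar and the y axis of blue_rack_hook1, either way round below 0.3 rad and distance between pail_d_bar and blue_rack_hook1 below 0.03 m and value of joint blue_sag1 above 0.012 m) or (angle between the y axis of pail_d_bar and the y axis of blue_rack_hook2, either way round below 0.3 rad and distance between pail_d_bar and blue_rack_hook2 below 0.03 m and value of joint blue_sag2 above 0.012 m) or (angle between the y axis of pail_d_bar and the y axis of wood_rack_hook1, either way round below 0.3 rad and distance between pail_d_bar and wood_rack_hook1 below 0.03 m and value of joint wood_sag1 below 0.0135 m) or (angle between the y axis of pail_d_bar and the y axis of wood_rack_hook2, either way round below 0.3 rad and distance between pail_d_bar and wood_rack_hook2 below 0.03 m and value of joint wood_sag2 below 0.0135 m))); the robot touches nothing.
It fails at once if a bystander (mortar, pestle, bowls, funnel or jar) is shoved more than 4 cm (distance of any of mortar_mid, pestle_mid, bowls_mid, funnel_mid, jar_1_mid, jar_2_mid from where it was at the start of the episode above 0.04 m).
It fails at once if a pail is tipped over (angle between any of pail_a_mid, pail_b_mid, pail_c_mid, pail_d_mid's own z axis and vertical above 1 rad).
Of pail_a, pail_b, pail_c, pail_d only 2 to 3 are there at a start; the rules pass over those that are not, and their reading is None.
At some moment in a run one of pail_a, pail_b, pail_c, pail_d may be knocked a few centimetres aside while the robot is not near it.
It also fails if it takes over 210 s, if anything falls off the work surface, if the arm or the gripper's body presses on something with over 40 N, if the wrist force passes 120 N, or if a joint passes its speed limit or range.

## Robot

A 6-joint arm with a two-finger parallel gripper is mounted at the origin on the work surface. World frame = base frame: x ahead of the robot, y to its left, z up, the work surface at z = 0. Lengths are in mm, angles in rad, forces in N, time in s.
With the tool pointing down it reaches from about 275 to 1000 mm from the base axis. Payload 8.4 kg.
Tool frame: the origin (TCP) lies at the very end of the fingers, on their centre line; the grasp point (between the pads) lies 19 mm behind it; z points along the fingers, y is the line along which they close (so a half turn about z gives the same grasp; the last joint's range is limited). The gripper opens to 85 mm and grips with 20 to 120 N. Pads are 22 mm wide; open, the fingers measure 114 mm over their backs; the gripper's body (76 mm by 85 mm) begins 54 mm behind the grasp point. The pads swing forward as they close: fully open they stand 13 mm farther back than shut.
Start: joints at [1.339, 0.353, 1.633, -0, 1.155, -0.002], TCP at [142.363, 608.573, 231.281] pointing down, gripper open.
Joint ranges: [-2.63, 2.63], [-0.92, 2.1], [0.06, 2.66], [-1.3, 4.44], [0, 2.69], [-3.02, 3.02]. Speed limits (rad/s): [2.22, 2.22, 2.79, 3.14, 3.14, 3.14].

## Interface

Orientations are given as a unit quaternion [w, x, y, z].
In Python, from bench import bot gives the robot as it stands.
- The arm moves only by the tool send_rows, never from a script. Its arguments are lists of equal length, an entry for each row: "offset": the shift along the tool's x, y, z scaled (see below), a list of three; "twist": the turn, a rotation vector about the tool's x, y, z scaled (see below), a list of three; "grip": the closure, from 0 (fully open) to 1 (shut). A call has 1 to 12 rows; each row shifts and turns the commanded pose from where the row before left it, along the tool's axes as they then stand; what a row does not reach is not made up. The controller multiplies each number of a shift by 2 cm and each number of a turn by 0.1 rad. A row lasts 1/8 s, in which the tool goes at most 62.5 mm and 10.7 degrees, less where a joint would pass 70% of its speed; a pose out of reach is approached as far as the arm can. A call with a number of a shift or a turn outside -1 to 1 is refused whole. A call with a gripper value outside its range is refused whole. The fingers move at their own pace and stop on an object; the grip force is fixed at half the most. Time passes only in rows, so rows that do not move let the fingers close. It gives the time, the measured TCP pose, the force, the opening and the grip force at its end, in the units of the state.
- bot.state(): the state, without advancing time (a new reading comes with each control period).
- bot.grab_frame(name): name is "scene" or "top"; returns the picture (384x512x3 uint8, red, green, blue); there is no depth.
- bot.camera_info(name): a dict with "fx", "fy", "cx", "cy" (pixels), "eye" and "orientation" of the camera in the world. Camera axes: x right, y down, z forward; pixel columns grow to the right and rows downward; lengths in mm; the calibration is good to about 2 mm. A picture is of the moment at which its call begins. camera_info takes no time and is no camera call.
- bot.close_job(): hands the job in; it is judged then, once.
The state is a dict: "time_s": time; "joint_pos": joint angles; "qd": joint speeds; "joint_efforts": joint torques, N m; "tcp_pos": TCP position; "ee_rot": TCP orientation; "force": force on the tool from outside, world axes, zero at the start; "wrist_torque": the same for the moment, N m; "grip_width": finger opening in mm; "grasp_force": force on a finger pad.
Only numpy, scipy, OpenCV 4.12 (cv2) and the standard library are available. Lean on these libraries where they do the work, as an engineer would, in place of code of your own. Each camera call takes 0.05 s, during which the arm holds its last target. There are 200 camera calls.

## Working session

There is one attempt and no reset: what is moved stays moved. The work goes in short steps, Python scripts to look and compute and a tool call to move; the robot and the scene stay as the last step left them, time stands still between calls to the robot, and variables do not carry over. Pictures are saved under pics/ and viewed, at most 14 in all, crops included, and the job is handed in when it is done.

Besides the shell and the picture viewer there is one more tool, called as name(argument=value, ...) on one line, values as JSON. send_rows: Moves the arm, as the interface text tells. Shifts and turns lie within -1 to 1; 1 stands for 2 cm of shift or 0.1 rad of turn. Its arguments: {"type":"object","properties":{"offset":{"type":"array","items":{"type":"array","items":{"type":"number"}}},"twist":{"type":"array","items":{"type":"array","items":{"type":"number"}}},"grip":{"type":"array","items":{"type":"number"}}},"required":["offset","twist","grip"]}

```bash
mkdir -p pics; cat > h.py <<'E'
from bench import bot
import numpy as np, cv2
from scipy.spatial.transform import Rotation as R
def cam(n):
    c=bot.camera_info(n); q=c['orientation']; return c,R.from_quat([q[1],q[2],q[3],q[0]]).as_matrix(),np.array(c['eye'])
def ray(n,u,v,z):
    c,M,e=cam(n); d=M@np.array([(u-c['cx'])/c['fx'],(v-c['cy'])/c['fy'],1]); return e+d*(z-e[2])/d[2]
def proj(n,p):
    c,M,e=cam(n); q=M.T@(np.array(p)-e); return np.array([c['fx']*q[0]/q[2]+c['cx'],c['fy']*q[1]/q[2]+c['cy']])
def snap(n,name,crop=None,s=1.5):
    im=bot.grab_frame(n)
    if crop: im=im[crop[1]:crop[3],crop[0]:crop[2]]
    cv2.imwrite('pics/'+name,cv2.resize(im[:,:,::-1],None,fx=s,fy=s,interpolation=cv2.INTER_CUBIC))
def st():
    s=bot.state(); print(s['time_s'],np.round(s['tcp_pos'],1),np.round(s['ee_rot'],3),np.round(s['joint_pos'],2),np.round(s['force'],1),round(s['grip_width'],1))
E
python3 -c "
from h import *
snap('scene','s0.png');snap('top','t0.png');st()
q=bot.state()['ee_rot'];print(R.from_quat([q[1],q[2],q[3],q[0]]).as_matrix().round(3))
for n in('scene','top'):print(cam(n))"
```

```text
0.1 [142.3 608.2 230.6] [-0.     0.115  0.993 -0.001] [ 1.34  0.35  1.63 -0.    1.16 -0.  ] [0.2 0.2 0.1] 85.2
[[-0.974  0.228 -0.   ]
 [ 0.228  0.974 -0.001]
 [-0.    -0.001 -1.   ]]
({'fx': 395.5124894501661, 'fy': 395.5124894501661, 'cx': 255.42630754669986, 'cy': 191.60487294683475, 'eye': array([1552.95464465, -279.96684559, 1042.61471721]), 'orientation': array([-0.33938882,  0.71148074,  0.55586739, -0.26385949])}, array([[ 0.24277923,  0.61187597, -0.75277224],
       [ 0.9700798 , -0.15165336,  0.18959545],
       [ 0.00184846, -0.77627898, -0.63038681]]), array([1552.95464465, -279.96684559, 1042.61471721]))
({'fx': 388.67860285021624, 'fy': 388.67860285021624, 'cx': 257.5136708535657, 'cy': 190.04513796500842, 'eye': array([ 257.02813915,  -12.12441423, 1500.27171859]), 'orientation': array([ 0.07209787, -0.70281317,  0.70438509, -0.068536  ])}, array([[-0.00171108, -0.98021965,  0.19790533],
       [-0.99998484,  0.00271292,  0.00479119],
       [-0.00523332, -0.19789413, -0.98020943]]), array([ 257.02813915,  -12.12441423, 1500.27171859]))
```

View pics/s0.png

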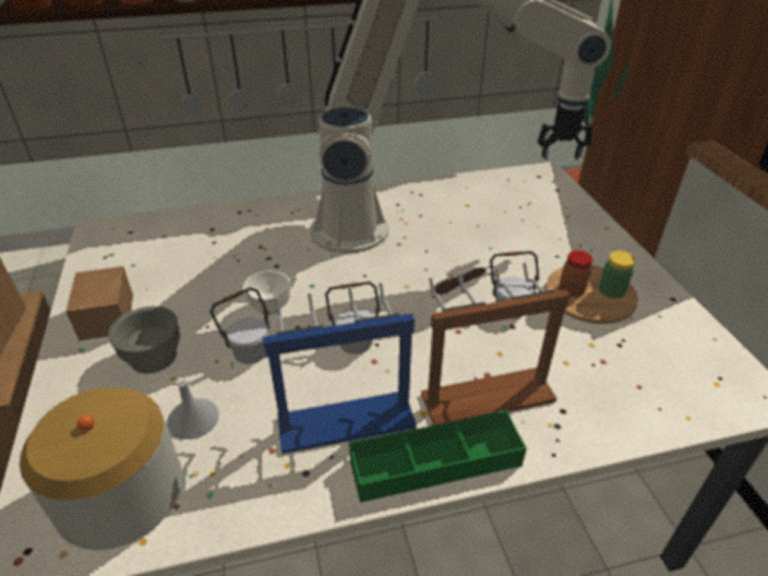

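View pics/t0.png

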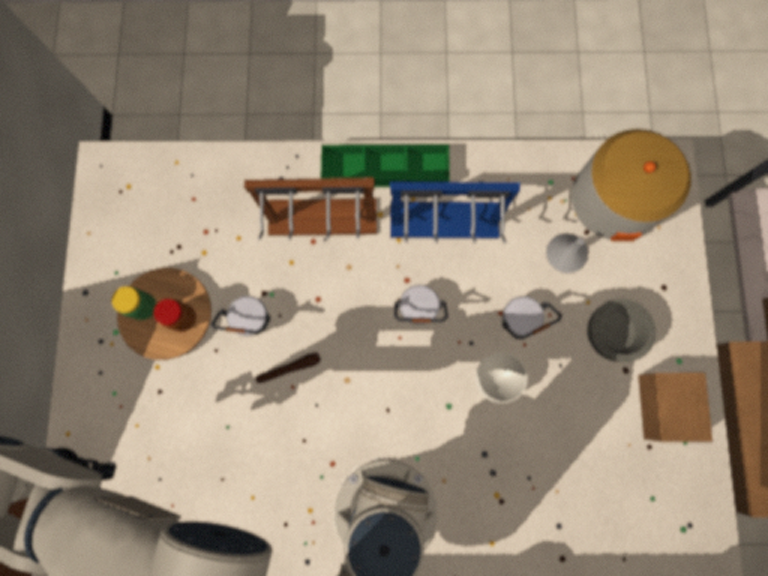

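Three pails are visible: in the top picture (1.5x) they are near (247,315), (420,303) and (524,317), with stands at (310,205) wood and (455,210) blue. I'll take closer crops next.

```bash
python3 -c "
from h import *
im=np.mean([bot.grab_frame('top') for _ in range(4)],0).astype(np.uint8)
f=lambda a,s:cv2.resize(a[:,:,::-1],None,fx=s,fy=s,interpolation=cv2.INTER_CUBIC)
a=f(im[185:235,135:215],5);b=f(im[180:230,255:335],5);b2=f(im[185:235,320:400],5)
w=f(im[115:165,155:255],4);bl=f(im[115:165,255:355],4)
cv2.imwrite('pics/c1.png',np.vstack([np.hstack([a,b]),np.hstack([b2,np.zeros_like(a)])]))
cv2.imwrite('pics/c2.png',np.vstack([np.hstack([w,bl])]))
"
```

```text
(no output)
```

View pics/c1.png

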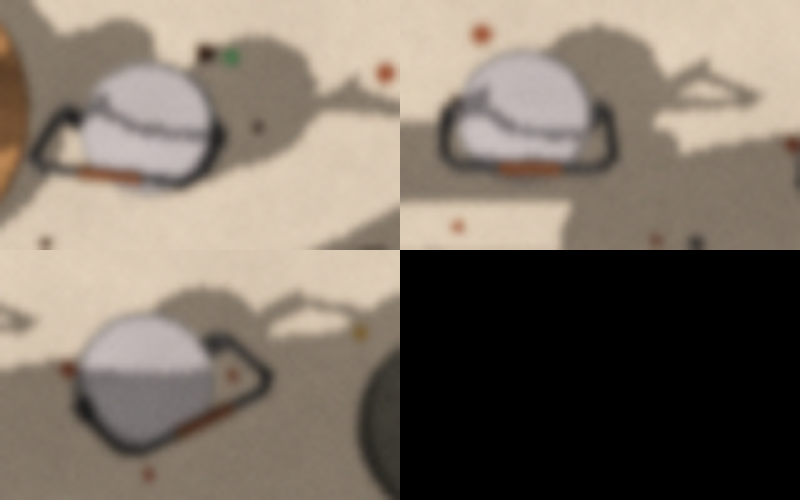

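View pics/c2.png

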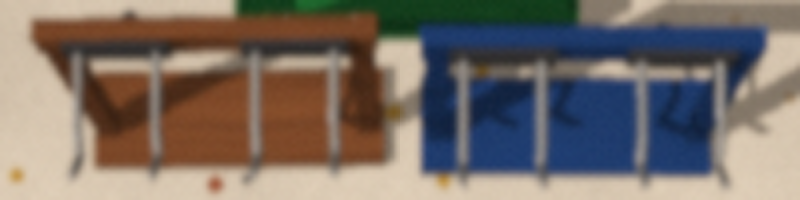

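```bash
python3 -c "
from h import *
def P(x,y,s,ox,oy,z): return ray('top',(x+.5)/s-.5+ox,(y+.5)/s-.5+oy,z)
for n,l,e1,e2,m,o in [('A',(147,125),(40,166),(182,183),(110,176),(135,185)),('B',(125,107),(45,163),(212,168),(130,168),(255,180)),('C',(147,133),(135,198),(268,130),(205,170),(320,185))]:
  L=P(*l,5,*o,76);a=P(*e1,5,*o,143);b=P(*e2,5,*o,143);M=P(*m,5,*o,143);d=a-b
  n_=np.array([-d[1],d[0]])/np.hypot(*d[:2])
  print(n,'lid',L.round(),'bar',M.round(),'mid',((a+b)/2).round(),'len',np.hypot(*d[:2]).round(),'yaw of y',np.degrees(np.arctan2(d[1],d[0])).round(1),'lid->bar',(M-L)[:2].round(), 'angle',np.degrees(np.arctan2(*(M-L)[1::-1])).round(1))
for n,xs,ys,o in [('wood',(75,155,253,336),(172,175,178,172),(155,115)),('blue',(463,542,642,724),(178,180,182,184),(155,115))]:
  print(n,[P(x,y,4,*o,270).round() for x,y in zip(xs,ys)])
for n,q in [('wood',[(35,20),(375,15),(35,42),(375,40)]),('blue',[(422,28),(765,30),(422,48),(765,50)])]:
  print(n,[P(*c,4,155,115,275).round() for c in q])
"
```

```text
A lid [472. 341.  76.] bar [425. 349. 143.] mid [426. 349. 143.] len 101.0 yaw of y 83.1 lid->bar [-46.   8.] angle 170.5
B lid [503. -87.  76.] bar [448. -87. 143.] mid [449. -86. 143.] len 118.0 yaw of y 88.1 lid->bar [-55.   1.] angle 179.4
C lid [ 464. -343.   76.] bar [ 428. -367.  143.] mid [ 432. -365.  143.] len 107.0 yaw of y 116.5 lid->bar [-36. -24.] angle -146.5
wood [array([615., 270., 270.]), array([612., 204., 270.]), array([609., 124., 270.]), array([614.,  56., 270.])]
blue [array([609., -48., 270.]), array([ 607., -113.,  270.]), array([ 605., -195.,  270.]), array([ 603., -262.,  270.])]
wood [array([745., 308., 275.]), array([749.,  24., 275.]), array([726., 307., 275.]), array([727.,  24., 275.])]
blue [array([737., -15., 275.]), array([ 734., -301.,  275.]), array([720., -15., 275.]), array([ 717., -300.,  275.])]
```

send_rows(offset=[[0, 0, 0], [0, 0, 0], [0, 0, 0], [0, 0, 0], [0, 0, 0], [0, 0, 0], [0, 0, 0], [0, 0, 0], [0, 0, 0], [0, 0, 0], [0, 0, 0], [0, 0, 0]], twist=[[0, 0, 1], [0, 0, 1], [0, 0, 1], [0, 0, 1], [0, 0, 1], [0, 0, 1], [0, 0, 1], [0, 0, 1], [0, 0, 1], [0, 0, 1], [0, 0, 1], [0, 0, 1]], grip=[0, 0, 0, 0, 0, 0, 0, 0, 0, 0, 0, 0])

```text
time_s: 1.8
tcp_pos: [142.4, 608.5, 231.2]
ee_rot: [0.0, 0.657, 0.754, -0.0]
force: [-1.0, 0.3, 0.6]
grip_width: 85.1
grasp_force: 0.0
```

send_rows(offset=[[0, 0, 0], [0, 0, 0], [0, 0, 0], [0, 0, 0]], twist=[[0, 0, 1], [0, 0, 1], [0, 0, 0.7], [0, 0, 0]], grip=[0, 0, 0, 0])

```text
time_s: 2.3
tcp_pos: [142.3, 608.5, 231.2]
ee_rot: [0.0, 0.751, 0.66, -0.0]
force: [0.3, 0.0, 0.1]
grip_width: 85.4
grasp_force: 0.0
```

```bash
cat >> h.py <<'E'
def go(p,yaw=None):
    s=bot.state(); q=s['ee_rot']; M=R.from_quat([q[1],q[2],q[3],q[0]]).as_matrix(); st()
    print('tool y yaw',np.degrees(np.arctan2(M[1,1],M[0,1])).round(1),'tilt z',M[:,2].round(3))
    print('units',(M.T@(np.array(p)-s['tcp_pos'])/20).round(2))
    if yaw is not None: print('twist z units',(-(np.radians(yaw)-np.arctan2(M[1,1],M[0,1]))/.1).round(2))
E
python3 -c "
from h import *
go([425,349,231],-7.5)"
```

```text
2.3 [142.3 608.5 231.2] [ 0.     0.751  0.66  -0.   ] [ 1.34  0.35  1.63 -0.    1.16  1.47] [0.3 0.  0.1] 85.4
tool y yaw -7.4 tilt z [-0. -0. -1.]
units [-1.106e+01  1.568e+01  1.000e-02]
twist z units 0.02
```

send_rows(offset=[[-0.7, 1, 0], [-0.7, 1, 0], [-0.7, 1, 0], [-0.7, 1, 0], [-0.7, 1, 0], [-0.7, 1, 0], [-0.7, 1, 0], [-0.7, 1, 0], [-0.7, 1, 0], [-0.7, 1, 0], [-0.7, 1, 0], [-0.7, 1, 0]], twist=[[0, 0, 0], [0, 0, 0], [0, 0, 0], [0, 0, 0], [0, 0, 0], [0, 0, 0], [0, 0, 0], [0, 0, 0], [0, 0, 0], [0, 0, 0], [0, 0, 0], [0, 0, 0]], grip=[0, 0, 0, 0, 0, 0, 0, 0, 0, 0, 0, 0])

```text
time_s: 3.8
tcp_pos: [359.9, 409.3, 231.4]
ee_rot: [0.0, 0.751, 0.66, 0.0]
force: [-0.1, -0.1, -0.6]
grip_width: 85.5
grasp_force: 0.0
```

send_rows(offset=[[-0.66, 0.92, 0], [-0.66, 0.92, 0], [-0.66, 0.92, 0], [-0.66, 0.92, 0], [0, 0, 0.9], [0, 0, 0.9], [0, 0, 0.9], [0, 0, 0.4], [0, 0, 0]], twist=[[0, 0, 0], [0, 0, 0], [0, 0, 0], [0, 0, 0], [0, 0, 0], [0, 0, 0], [0, 0, 0], [0, 0, 0], [0, 0, 0]], grip=[0, 0, 0, 0, 0, 0, 0, 0, 0])

```text
time_s: 4.92
tcp_pos: [424.4, 349.3, 168.4]
ee_rot: [-0.0, 0.751, 0.66, -0.001]
force: [-0.1, 1.1, -0.2]
grip_width: 84.9
grasp_force: 0.0
```

```bash
python3 -c "
from h import *
go([425,349,124],-7.5)
snap('scene','s1.png',(290,130,440,230),5)"
```

```text
4.925 [424.4 349.3 168.4] [-0.     0.751  0.66  -0.001] [ 0.69  0.31  1.85 -0.    0.98  0.81] [-0.1  1.1 -0.2] 84.9
tool y yaw -7.4 tilt z [-0.001 -0.001 -1.   ]
units [-0.01  0.04  2.22]
twist z units 0.03
```

View pics/s1.png

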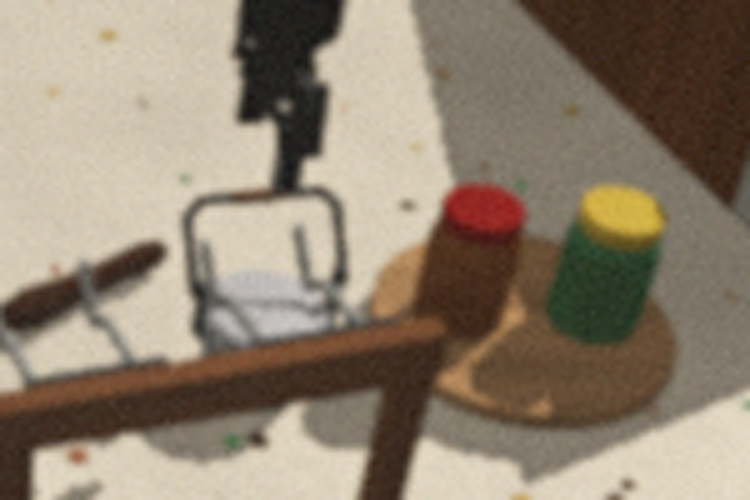

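The scene crop shows the finger tip at (285,187), the bail bar from (195,205) to (335,192) with its sleeve near (255,195). Next I check the bar midpoint by triangulation.

```bash
python3 -c "
from h import *
for p in [(255,195),(268,197)]: print(ray('scene',(p[0]+.5)/5-.5+290,(p[1]+.5)/5-.5+130,143).round())
for p in [(425,349,143),(425,349,124),(424,349,181),(467,344,181),(382,355,181)]: print(((proj('scene',p)-[290,130]+.5)*5).round())
"
```

```text
[421. 347. 143.]
[426. 355. 143.]
[261. 198.]
[257. 218.]
[267. 157.]
[284. 190.]
[252. 126.]
```

send_rows(offset=[[0, 0, 0.8], [0, 0, 0.8], [0, 0, 0.6], [0, 0, 0], [0, 0, 0], [0, 0, 0], [0, 0, 0], [0, 0, 0], [0, 0, 0], [0, 0, 0], [0, 0, 0], [0, 0, 0]], twist=[[0, 0, 0], [0, 0, 0], [0, 0, 0], [0, 0, 0], [0, 0, 0], [0, 0, 0], [0, 0, 0], [0, 0, 0], [0, 0, 0], [0, 0, 0], [0, 0, 0], [0, 0, 0]], grip=[0, 0, 0, 0.5, 0.7, 0.8, 0.9, 1, 1, 1, 1, 1])

```text
time_s: 6.48
tcp_pos: [425.0, 349.5, 125.4]
ee_rot: [-0.0, 0.751, 0.66, 0.0]
force: [-0.7, 1.8, 3.9]
grip_width: 5.6
grasp_force: 58.7
```

send_rows(offset=[[0, 0, 0], [0, 0, 0], [0, 0.43, -0.37], [0, 0.48, -0.3], [0, 0.52, -0.21], [0, 0.55, -0.13], [0, 0.56, -0.04], [0, 0.15, 0], [0, 0, 0], [0, 0, 0], [0, 0, 0], [0, 0, 0]], twist=[[0, 0, 0], [0, 0, 0], [0, 0, 0], [0, 0, 0], [0, 0, 0], [0, 0, 0], [0, 0, 0], [0, 0, 0], [0, 0, 0], [0, 0, 0], [0, 0, 0], [0, 0, 0]], grip=[0.82, 0.82, 0.82, 0.82, 0.82, 0.82, 0.82, 0.82, 0.82, 1, 1, 1])

```text
time_s: 7.98
tcp_pos: [478.0, 342.2, 146.1]
ee_rot: [0.0, 0.751, 0.66, -0.0]
force: [-0.1, -1.0, -0.8]
grip_width: 5.5
grasp_force: 58.4
```

```bash
python3 -c "
from h import *
st()
snap('scene','s2.png',(290,130,440,230),5)"
```

```text
7.975 [478.  342.2 146.1] [ 0.     0.751  0.66  -0.   ] [ 0.62  0.39  1.79 -0.    0.96  0.75] [-0.1 -1.  -0.8] 5.5
```

View pics/s2.png

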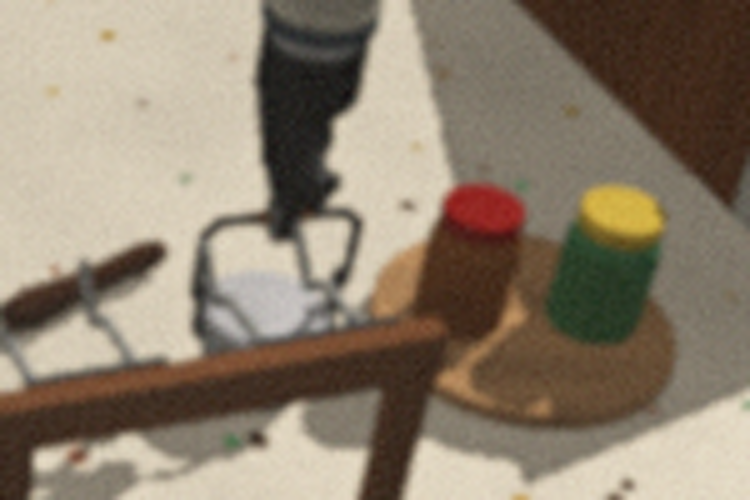

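The bail now stands upright, with the fingers on the bar at crop (285,225). I lift.

send_rows(offset=[[0, 0, -0.3], [0, 0, -0.5], [0, 0, -0.7], [0, 0, -0.8], [0, 0, -0.8], [0, 0, -0.5], [0, 0, -0.2], [0, 0, 0], [0, 0, 0], [0, 0, 0], [0, 0, 0]], twist=[[0, 0, 0], [0, 0, 0], [0, 0, 0], [0, 0, 0], [0, 0, 0], [0, 0, 0], [0, 0, 0], [0, 0, 0], [0, 0, 0], [0, 0, 0], [0, 0, 0]], grip=[1, 1, 1, 1, 1, 1, 1, 1, 1, 1, 1])

```text
time_s: 9.4
tcp_pos: [478.2, 342.3, 222.0]
ee_rot: [-0.0, 0.751, 0.66, -0.0]
force: [-0.4, 0.2, -8.4]
grip_width: 6.0
grasp_force: 58.5
```

send_rows(offset=[[0, 0, -0.4], [0, 0, -0.7], [0, 0, -0.8], [0, 0, -0.8], [0, 0, -0.2], [0, 0, 0], [0, 0, 0], [0, 0, 0]], twist=[[0, 0, -0.4], [0, 0, -0.5], [0, 0, -0.4], [0, 0, 0], [0, 0, 0], [0, 0, 0], [0, 0, 0], [0, 0, 0]], grip=[1, 1, 1, 1, 1, 1, 1, 1])

```text
time_s: 10.4
tcp_pos: [478.0, 342.2, 279.6]
ee_rot: [-0.0, 0.707, 0.707, -0.001]
force: [-0.1, -0.2, -8.5]
grip_width: 5.5
grasp_force: 58.6
```

```bash
python3 -c "
from h import *
go([637,237,279],0)"
```

```text
10.4 [478.  342.2 279.6] [-0.     0.707  0.707 -0.001] [ 0.62  0.25  1.66 -0.    1.23  0.62] [-0.1 -0.2 -8.5] 5.5
tool y yaw 0.0 tilt z [-0.001 -0.001 -1.   ]
units [-5.26  7.94  0.03]
twist z units 0.01
```

8.5 N: pail A is full, so it goes on the blue stand, hook at y≈-228.

send_rows(offset=[[-0.2, 0, -0.8], [-0.4, 0, -0.8], [-0.6, 0, -0.4], [-0.8, 0.2, 0], [-1, 0.2, 0], [-1, 0.2, 0], [-1, 0.2, 0], [-1, 0.2, 0], [-1, 0.2, 0], [-1, 0.2, 0], [-1, 0.2, 0], [-1, 0.2, 0]], twist=[[0, 0, 0], [0, 0, 0], [0, 0, 0], [0, 0, 0], [0, 0, 0], [0, 0, 0], [0, 0, 0], [0, 0, 0], [0, 0, 0], [0, 0, 0], [0, 0, 0], [0, 0, 0]], grip=[1, 1, 1, 1, 1, 1, 1, 1, 1, 1, 1, 1])

```text
time_s: 11.9
tcp_pos: [514.7, 141.0, 320.3]
ee_rot: [0.0, 0.707, 0.707, 0.0]
force: [0.3, -0.5, -9.7]
grip_width: 6.1
grasp_force: 58.7
```

send_rows(offset=[[-1, 0.2, 0], [-1, 0.2, 0], [-1, 0.2, 0], [-1, 0.2, 0], [-1, 0.2, 0], [-1, 0.2, 0], [-1, 0, 0], [-1, 0, 0], [-1, 0, 0], [-1, 0, 0], [-1, 0, 0], [-1, 0, 0]], twist=[[0, 0, 0], [0, 0, 0], [0, 0, 0], [0, 0, 0], [0, 0, 0], [0, 0, 0], [0, 0, 0], [0, 0, 0], [0, 0, 0], [0, 0, 0], [0, 0, 0], [0, 0, 0]], grip=[1, 1, 1, 1, 1, 1, 1, 1, 1, 1, 1, 1])

```text
time_s: 13.4
tcp_pos: [538.7, -98.9, 320.3]
ee_rot: [0.0, 0.707, 0.707, -0.0]
force: [-0.0, 0.3, -7.5]
grip_width: 5.8
grasp_force: 58.8
```

send_rows(offset=[[-1, 0, 0], [-1, 0, 0], [-1, 0, 0], [-0.8, 0, 0], [-0.5, 0, 0], [-0.2, 0, 0.4], [0, 0, 0.6], [0, 0, 0.5], [0, 0, 0.2], [0, 0, 0], [0, 0, 0], [0, 0, 0]], twist=[[0, 0, 0], [0, 0, 0], [0, 0, 0], [0, 0, 0], [0, 0, 0], [0, 0, 0], [0, 0, 0], [0, 0, 0], [0, 0, 0], [0, 0, 0], [0, 0, 0], [0, 0, 0]], grip=[1, 1, 1, 1, 1, 1, 1, 1, 1, 1, 1, 1])

```text
time_s: 14.9
tcp_pos: [539.1, -187.6, 286.7]
ee_rot: [0.0, 0.707, 0.707, 0.0]
force: [0.5, -0.7, -7.4]
grip_width: 5.5
grasp_force: 58.7
```

```bash
python3 -c "
from h import *
go([631,-228,279],-.5)
snap('top','t3.png',(225,110,405,235),4)"
```

```text
14.9 [ 539.1 -187.6  286.7] [0.    0.707 0.707 0.   ] [-0.34  0.22  1.69  0.    1.23 -0.34] [ 0.5 -0.7 -7.4] 5.5
tool y yaw 0.1 tilt z [ 0.001 -0.    -1.   ]
units [-2.02  4.59  0.39]
twist z units 0.1
```

View pics/t3.png

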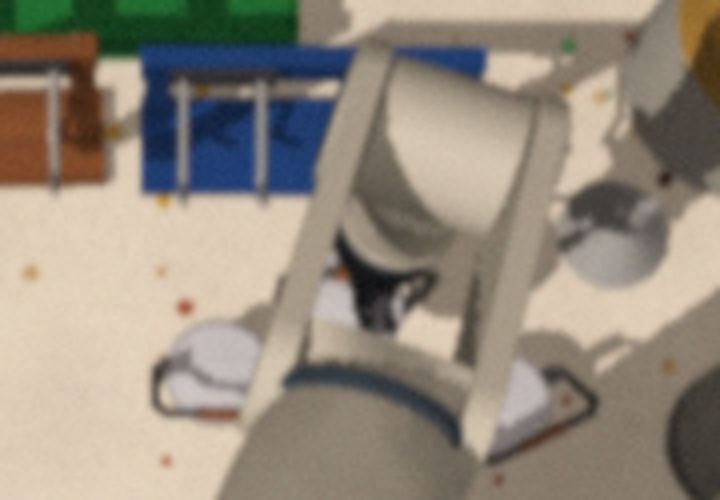

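send_rows(offset=[[-0.5, 0, 0], [-0.8, 0, 0], [-0.5, 0, 0.1], [-0.2, 0.3, 0.1], [0, 0.6, 0], [0, 0.8, 0], [0, 0.9, 0], [0, 0.9, 0], [0, 0.7, 0], [0, 0.4, 0], [0, 0, 0], [0, 0, 0]], twist=[[0, 0, 0], [0, 0, 0], [0, 0, 0], [0, 0, 0], [0, 0, 0], [0, 0, 0], [0, 0, 0], [0, 0, 0], [0, 0, 0], [0, 0, 0], [0, 0, 0], [0, 0, 0]], grip=[1, 1, 1, 1, 1, 1, 1, 1, 1, 1, 1, 1])

```text
time_s: 16.45
tcp_pos: [630.4, -227.5, 282.2]
ee_rot: [-0.0, 0.707, 0.707, -0.0]
force: [-0.5, -0.4, -7.1]
grip_width: 5.5
grasp_force: 58.7
```

send_rows(offset=[[0, 0, 0.3], [0, 0, 0.5], [0, 0, 0.5], [0, 0, 0.4], [0, 0, 0.3], [0, 0, 0.2], [0, 0, 0.1], [0, 0, 0], [0, 0, 0], [0, 0, 0]], twist=[[0, 0, 0], [0, 0, 0], [0, 0, 0], [0, 0, 0], [0, 0, 0], [0, 0, 0], [0, 0, 0], [0, 0, 0], [0, 0, 0], [0, 0, 0]], grip=[1, 1, 1, 1, 1, 1, 1, 1, 1, 1])

```text
time_s: 17.7
tcp_pos: [631.0, -227.6, 236.6]
ee_rot: [0.0, 0.707, 0.707, 0.0]
force: [0.2, 0.8, -8.4]
grip_width: 5.7
grasp_force: 58.7
```

```bash
python3 -c "
from h import *
go([631,-228,206],-.5)
snap('scene','s4.png',(170,180,300,300),5)"
```

```text
17.7 [ 631.  -227.6  236.6] [0.    0.707 0.707 0.   ] [-0.35  0.42  1.52  0.    1.2  -0.35] [ 0.2  0.8 -8.4] 5.7
tool y yaw 0.1 tilt z [ 0. -0. -1.]
units [-0.02 -0.    1.53]
twist z units 0.1
```

View pics/s4.png

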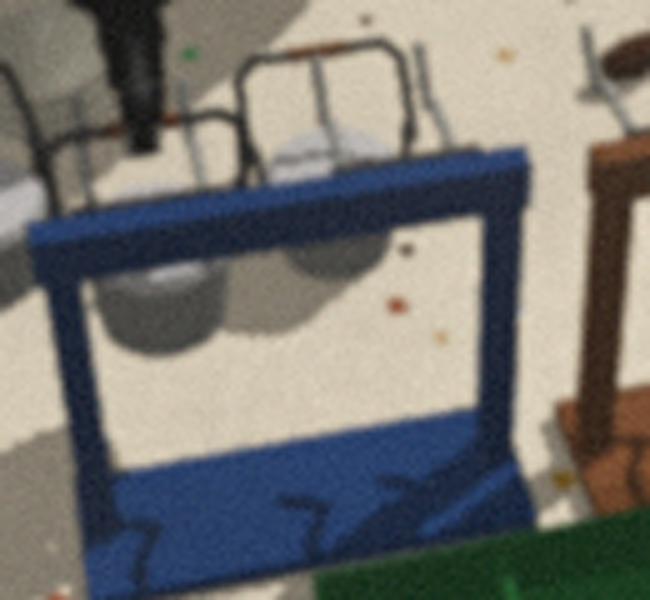

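The bar sits across both prongs, at crop (80,110) and (190,110), with the finger between them at (145,145). Lowering now.

send_rows(offset=[[0, 0, 0.2], [0, 0, 0.3], [0, 0, 0.3], [0, 0, 0.3], [0, 0, 0.2], [0, 0, 0.2], [0, 0, 0], [0, 0, 0], [0, 0, 0]], twist=[[0, 0, 0], [0, 0, 0], [0, 0, 0], [0, 0, 0], [0, 0, 0], [0, 0, 0], [0, 0, 0], [0, 0, 0], [0, 0, 0]], grip=[1, 1, 1, 1, 1, 1, 1, 1, 1])

```text
time_s: 18.88
tcp_pos: [631.4, -227.6, 206.8]
ee_rot: [0.001, 0.707, 0.707, 0.0]
force: [5.4, -0.4, 0.9]
grip_width: 5.7
grasp_force: 59.5
```

send_rows(offset=[[0, 0, 0], [0, 0, 0], [0, 0, 0], [0, 0, 0], [0, 0, 0], [0, 0, 0], [0, 0, -0.3], [0, 0, -0.6], [0, 0, -0.8], [0, 0, -0.8], [0, 0, -0.8], [0, 0, -0.8]], twist=[[0, 0, 0], [0, 0, 0], [0, 0, 0], [0, 0, 0], [0, 0, 0], [0, 0, 0], [0, 0, 0], [0, 0, 0], [0, 0, 0], [0, 0, 0], [0, 0, 0], [0, 0, 0]], grip=[0.9, 0.8, 0.7, 0.6, 0.5, 0.5, 0.5, 0.5, 0.5, 0.5, 0.5, 0.5])

```text
time_s: 20.38
tcp_pos: [630.9, -227.5, 289.7]
ee_rot: [0.0, 0.707, 0.707, 0.0]
force: [0.2, 0.3, 0.3]
grip_width: 42.7
grasp_force: 0.0
```

```bash
python3 -c "
from h import *
st()
snap('scene','s5.png',(110,150,310,280),4)"
```

```text
20.375 [ 630.9 -227.5  289.7] [0.    0.707 0.707 0.   ] [-0.35  0.38  1.46 -0.    1.3  -0.35] [0.2 0.3 0.3] 42.7
```

View pics/s5.png

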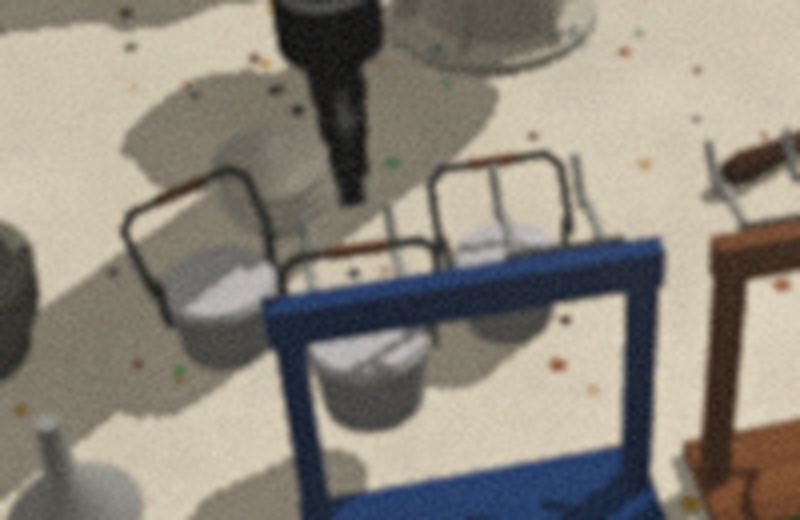

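Pail A hangs on both prongs, bar at crop (360,247). Pail B's bar is at (493,160) and pail C's at (183,190).

```bash
python3 -c "
from h import *
for p in [(493,160),(183,190)]: print(ray('scene',(p[0]+.5)/4-.5+110,(p[1]+.5)/4-.5+150,143).round())
go([448,-86,250],-1.5)"
```

```text
[448. -86. 143.]
[ 423. -361.  143.]
20.425 [ 631.8 -227.8  292. ] [0.002 0.707 0.707 0.001] [-0.35  0.38  1.46 -0.    1.3  -0.35] [ 1.  -0.9  1.4] 42.5
tool y yaw 0.1 tilt z [ 0.003 -0.001 -1.   ]
units [ 7.1  -9.19  2.06]
twist z units 0.27
```

send_rows(offset=[[0.3, -0.8, 0], [0.6, -0.8, 0], [0.7, -0.8, 0], [0.7, -0.8, 0], [0.7, -0.8, 0], [0.7, -0.8, 0], [0.7, -0.8, 0], [0.7, -0.8, 0.4], [0.7, -0.8, 0.4], [0.7, -0.8, 0.4], [0.5, -0.8, 0.4], [0.1, -0.4, 0.4]], twist=[[0, 0, 0.1], [0, 0, 0.1], [0, 0, 0.1], [0, 0, 0], [0, 0, 0], [0, 0, 0], [0, 0, 0], [0, 0, 0], [0, 0, 0], [0, 0, 0], [0, 0, 0], [0, 0, 0]], grip=[0.5, 0.5, 0.5, 0.5, 0.5, 0.5, 0.5, 0.3, 0.1, 0, 0, 0])

```text
time_s: 21.92
tcp_pos: [449.9, -80.8, 248.2]
ee_rot: [0.0, 0.717, 0.697, 0.0]
force: [-0.2, 1.0, -0.1]
grip_width: 85.4
grasp_force: 0.0
```

send_rows(offset=[[0, 0, 1], [0, 0, 1], [0, 0, 1], [0, 0, 1], [0, 0, 0], [0, 0, 0]], twist=[[0, 0, 0], [0, 0, 0], [0, 0, 0], [0, 0, 0], [0, 0, 0], [0, 0, 0]], grip=[0, 0, 0, 0, 0, 0])

```text
time_s: 22.68
tcp_pos: [451.0, -81.4, 168.9]
ee_rot: [0.0, 0.717, 0.697, 0.0]
force: [0.2, -0.3, 0.4]
grip_width: 85.4
grasp_force: 0.0
```

```bash
python3 -c "
from h import *
go([448,-86,124.5],-1.5)"
```

```text
22.675 [451.  -81.4 168.9] [0.    0.717 0.697 0.   ] [-0.18  0.17  2.04 -0.    0.93 -0.15] [ 0.2 -0.3  0.4] 85.4
tool y yaw -1.7 tilt z [ 0.001 -0.    -1.   ]
units [-0.23 -0.15  2.22]
twist z units -0.03
```

Descend, close onto the bar, cage, and swing the bail up.

send_rows(offset=[[-0.2, -0.15, 0.8], [0, 0, 0.8], [0, 0, 0.6], [0, 0, 0], [0, 0, 0], [0, 0, 0], [0, 0, 0], [0, 0, 0], [0, 0, 0], [0, 0, 0]], twist=[[0, 0, 0], [0, 0, 0], [0, 0, 0], [0, 0, 0], [0, 0, 0], [0, 0, 0], [0, 0, 0], [0, 0, 0], [0, 0, 0], [0, 0, 0]], grip=[0, 0, 0, 0.5, 0.7, 0.8, 0.9, 1, 1, 1])

```text
time_s: 23.92
tcp_pos: [447.9, -85.2, 124.6]
ee_rot: [0.0, 0.717, 0.697, 0.0]
force: [0.4, -0.1, 5.0]
grip_width: 5.8
grasp_force: 58.6
```

send_rows(offset=[[0, 0, 0], [0, 0, 0], [0, 0.43, -0.37], [0, 0.48, -0.3], [0, 0.52, -0.21], [0, 0.55, -0.13], [0, 0.56, -0.04], [0, 0.15, 0], [0, 0, 0], [0, 0, 0], [0, 0, 0], [0, 0, 0]], twist=[[0, 0, 0], [0, 0, 0], [0, 0, 0], [0, 0, 0], [0, 0, 0], [0, 0, 0], [0, 0, 0], [0, 0, 0], [0, 0, 0], [0, 0, 0], [0, 0, 0], [0, 0, 0]], grip=[0.82, 0.82, 0.82, 0.82, 0.82, 0.82, 0.82, 0.82, 0.82, 1, 1, 1])

```text
time_s: 25.42
tcp_pos: [500.8, -86.6, 145.1]
ee_rot: [-0.0, 0.717, 0.697, -0.0]
force: [-0.9, 1.1, -1.5]
grip_width: 6.2
grasp_force: 58.4
```

send_rows(offset=[[0, 0, -0.3], [0, 0, -0.5], [0, 0, -0.7], [0, 0, -0.8], [0, 0, -0.8], [0, 0, -0.5], [0, 0, -0.2], [0, 0, 0], [0, 0, 0], [0, 0, 0], [0, 0, 0]], twist=[[0, 0, 0], [0, 0, 0], [0, 0, 0], [0, 0, 0], [0, 0, 0], [0, 0, 0], [0, 0, 0], [0, 0, 0], [0, 0, 0], [0, 0, 0], [0, 0, 0]], grip=[1, 1, 1, 1, 1, 1, 1, 1, 1, 1, 1])

```text
time_s: 26.8
tcp_pos: [501.0, -86.6, 221.0]
ee_rot: [-0.0, 0.717, 0.697, -0.0]
force: [-0.4, 0.3, -3.3]
grip_width: 5.8
grasp_force: 58.6
```

```bash
python3 -c "
from h import *
go([631,-80,282],-.5)
go([637,90,282],.5)"
```

```text
26.8 [501.  -86.6 221. ] [-0.     0.717  0.697 -0.   ] [-0.17  0.18  1.89  0.    1.07 -0.15] [-0.4  0.3 -3.3] 5.8
tool y yaw -1.7 tilt z [-0.001  0.    -1.   ]
units [ 0.52  6.49 -3.05]
twist z units -0.2
26.8 [501.  -86.6 221. ] [-0.     0.717  0.697 -0.   ] [-0.17  0.18  1.89  0.    1.07 -0.15] [-0.4  0.3 -3.3] 5.8
tool y yaw -1.7 tilt z [-0.001  0.    -1.   ]
units [ 9.02  6.54 -3.05]
twist z units -0.38
```

3.3 N: pail B is empty, so it goes on the wooden stand, hook at y≈90.

send_rows(offset=[[0.1, 0, -0.5], [0.3, 0, -0.8], [0.6, 0, -0.9], [0.9, 0, -0.7], [1, 0, -0.2], [1, 0, 0], [1, 0, 0], [1, 0, 0], [1, 0, 0], [1, 0.2, 0], [0.8, 0.4, 0], [0.3, 0.6, 0]], twist=[[0, 0, -0.2], [0, 0, -0.2], [0, 0, 0], [0, 0, 0], [0, 0, 0], [0, 0, 0], [0, 0, 0], [0, 0, 0], [0, 0, 0], [0, 0, 0], [0, 0, 0], [0, 0, 0]], grip=[1, 1, 1, 1, 1, 1, 1, 1, 1, 1, 1, 1])

```text
time_s: 28.3
tcp_pos: [523.9, 94.9, 283.8]
ee_rot: [0.0, 0.703, 0.712, 0.0]
force: [-0.3, -0.0, -3.0]
grip_width: 5.7
grasp_force: 58.6
```

```bash
python3 -c "
from h import *
go([637,90,282],.5)"
```

```text
28.3 [523.9  94.9 283.8] [0.    0.703 0.712 0.   ] [0.18 0.16 1.77 0.   1.21 0.16] [-0.3 -0.  -3. ] 5.7
tool y yaw 0.7 tilt z [ 0.001  0.    -1.   ]
units [-0.31  5.65  0.09]
twist z units 0.04
```

send_rows(offset=[[-0.3, 0.5, 0], [0, 0.8, 0], [0, 0.9, 0], [0, 0.9, 0], [0, 0.9, 0], [0, 0.8, 0], [0, 0.6, 0], [0, 0.2, 0], [0, 0, 0], [0, 0, 0]], twist=[[0, 0, 0], [0, 0, 0], [0, 0, 0], [0, 0, 0], [0, 0, 0], [0, 0, 0], [0, 0, 0], [0, 0, 0], [0, 0, 0], [0, 0, 0]], grip=[1, 1, 1, 1, 1, 1, 1, 1, 1, 1])

```text
time_s: 29.55
tcp_pos: [635.0, 88.9, 283.4]
ee_rot: [-0.0, 0.703, 0.711, -0.0]
force: [-0.2, 0.0, -2.3]
grip_width: 5.8
grasp_force: 58.5
```

send_rows(offset=[[0, 0, 0.4], [0, 0, 0.6], [0, 0, 0.6], [0, 0, 0.4], [0, 0, 0.4], [0, 0, 0.3], [0, 0, 0.3], [0, 0, 0.2], [0, 0, 0.1], [0, 0, 0], [0, 0, 0]], twist=[[0, 0, 0], [0, 0, 0], [0, 0, 0], [0, 0, 0], [0, 0, 0], [0, 0, 0], [0, 0, 0], [0, 0, 0], [0, 0, 0], [0, 0, 0], [0, 0, 0]], grip=[1, 1, 1, 1, 1, 1, 1, 1, 1, 1, 1])

```text
time_s: 30.92
tcp_pos: [636.2, 88.9, 217.9]
ee_rot: [0.001, 0.703, 0.711, 0.001]
force: [5.2, 0.4, 4.5]
grip_width: 5.6
grasp_force: 59.1
```

```bash
python3 -c "
from h import *
go([637,90,216],.5)
snap('scene','s6.png',(230,140,400,270),4)"
```

```text
30.925 [636.2  88.9 217.9] [0.001 0.703 0.711 0.001] [ 0.14  0.39  1.61 -0.    1.14  0.13] [5.2 0.4 4.5] 5.6
tool y yaw 0.6 tilt z [ 0.002  0.    -1.   ]
units [0.05 0.04 0.1 ]
twist z units 0.02
```

View pics/s6.png

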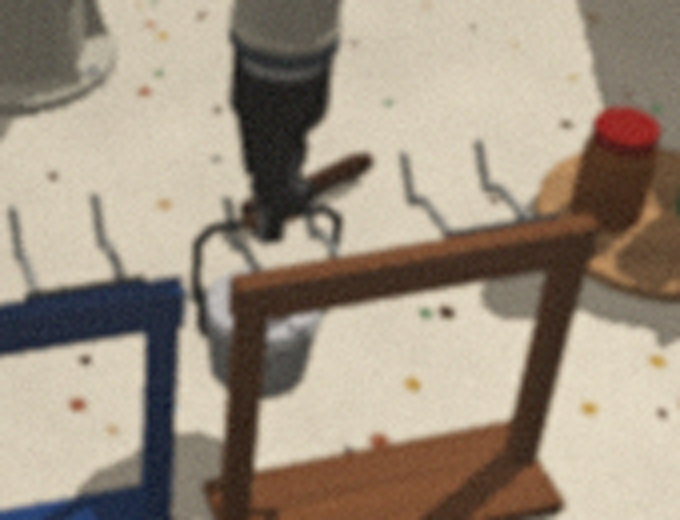

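The bar lies across both wooden prongs, at crop (235,230) and (315,220); I release and rise.

send_rows(offset=[[0, 0, 0], [0, 0, 0], [0, 0, 0], [0, 0, 0], [0, 0, 0], [0, 0, 0], [0, 0, -0.3], [0, 0, -0.6], [0, 0, -0.8], [0, 0, -0.8], [0, 0, -0.8], [0, 0, -0.6]], twist=[[0, 0, 0], [0, 0, 0], [0, 0, 0], [0, 0, 0], [0, 0, 0], [0, 0, 0], [0, 0, 0], [0, 0, 0], [0, 0, 0], [0, 0, 0], [0, 0, 0], [0, 0, 0]], grip=[0.9, 0.8, 0.7, 0.6, 0.5, 0.5, 0.5, 0.5, 0.5, 0.5, 0.5, 0.5])

```text
time_s: 32.48
tcp_pos: [635.7, 88.9, 296.8]
ee_rot: [0.0, 0.703, 0.711, 0.0]
force: [0.4, 1.1, 0.3]
grip_width: 43.0
grasp_force: 0.0
```

```bash
python3 -c "
from h import *
st()
a=bot.grab_frame('top')[180:240,310:410]; b=bot.grab_frame('scene')[140:270,130:390]
cv2.imwrite('pics/m7.png',np.vstack([cv2.resize(a[:,:,::-1],(500,300),interpolation=2),cv2.resize(b[:,:,::-1],(500,250),interpolation=2)]))
"
```

```text
32.475 [635.7  88.9 296.8] [0.    0.703 0.711 0.   ] [ 0.14  0.33  1.52 -0.    1.29  0.13] [0.4 1.1 0.3] 43.0
```

View pics/m7.png

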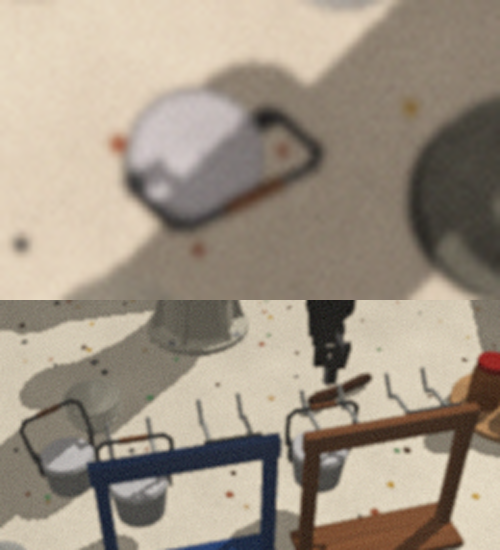

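Both hung pails are fine. Pail C's bar runs from (190,224) to (316,162) in the top crop, sleeve middle at (257,196).

```bash
python3 -c "
from h import *
P=lambda x,y,z:ray('top',(x+.5)/5-.5+310,(y+.5)/5-.5+180,z)
a,b=P(190,224,143),P(316,162,143);d=a-b
print(P(257,196,143),(a+b)/2,np.degrees(np.arctan2(d[1],d[0]))-90,P(195,155,76))
go([429,-363,285],27)"
```

```text
[ 427.23429581 -368.05660719  143.        ] [ 429.42054503 -365.50620633  143.        ] 25.648895175876802 [ 466.1906903  -341.53510897   76.        ]
32.575 [636.2  88.9 297.2] [0.001 0.703 0.711 0.001] [ 0.14  0.33  1.52 -0.    1.29  0.13] [-0.5  0.  -0.7] 42.7
tool y yaw 0.6 tilt z [ 0.003  0.    -1.   ]
units [-22.48 -10.61   0.57]
twist z units -4.6
```

send_rows(offset=[[-0.4, -0.9, 0], [-0.7, -0.9, 0], [-1, -0.9, 0], [-1, -0.9, 0], [-1, -0.9, 0], [-1, -0.9, 0], [-1, -0.9, 0], [-1, -0.9, 0], [-1, -0.9, 0], [-1, -0.9, 0], [-1, -0.9, 0], [-1, -0.8, 0]], twist=[[0, 0, 0], [0, 0, 0], [0, 0, 0], [0, 0, 0], [0, 0, 0], [0, 0, 0], [0, 0, 0], [0, 0, 0], [0, 0, 0], [0, 0, 0], [0, 0, 0], [0, 0, 0]], grip=[0.5, 0.5, 0.5, 0.5, 0.5, 0.5, 0.3, 0.1, 0, 0, 0, 0])

```text
time_s: 34.08
tcp_pos: [422.7, -136.3, 295.1]
ee_rot: [-0.0, 0.703, 0.711, -0.0]
force: [-0.2, -0.5, -0.4]
grip_width: 85.4
grasp_force: 0.0
```

send_rows(offset=[[-1, 0, 0], [-1, 0, 0], [-1, 0, 0], [-1, 0, 0], [-1, 0, 0.4], [-1, 0, 0.5], [-1, 0, 0.5], [-1, 0, 0.5], [-1, 0, 0.5], [-1, 0, 0.5], [-0.9, 0, 0.5], [-0.5, 0, 0.5]], twist=[[0, 0, 0], [0, 0, 0], [0, 0, 0], [0, 0, 0], [0, 0, 0], [0, 0, 0], [0, 0, 0], [0, 0, 0], [0, 0, 0], [0, 0, 0], [0, 0, 0], [0, 0, 0]], grip=[0, 0, 0, 0, 0, 0, 0, 0, 0, 0, 0, 0])

```text
time_s: 35.58
tcp_pos: [426.4, -364.7, 216.5]
ee_rot: [0.0, 0.703, 0.711, -0.0]
force: [0.8, 0.3, -0.7]
grip_width: 85.1
grasp_force: 0.0
```

send_rows(offset=[[0, 0, 0], [0, 0, 0], [0, 0, 0], [0, 0, 0], [0, 0, 0], [0, 0, 0]], twist=[[0, 0, -1], [0, 0, -1], [0, 0, -1], [0, 0, -1], [0, 0, -0.7], [0, 0, 0]], grip=[0, 0, 0, 0, 0, 0])

```text
time_s: 36.33
tcp_pos: [426.4, -363.5, 217.0]
ee_rot: [-0.0, 0.518, 0.855, 0.0]
force: [-0.1, 0.1, -0.4]
grip_width: 85.5
grasp_force: 0.0
```

```bash
python3 -c "
from h import *
go([427,-365,124.5],27.5)"
```

```text
36.325 [ 426.4 -363.5  217. ] [-0.     0.518  0.855  0.   ] [-0.71  0.27  1.79  0.    1.09 -1.19] [-0.1  0.1 -0.4] 85.5
tool y yaw 27.5 tilt z [-0.  0. -1.]
units [-0.08 -0.01  4.63]
twist z units 0.01
```

send_rows(offset=[[0, 0, 0.8], [0, 0, 0.9], [0, 0, 0.9], [0, 0, 0.8], [0, 0, 0.7], [0, 0, 0.5], [0, 0, 0], [0, 0, 0], [0, 0, 0], [0, 0, 0], [0, 0, 0], [0, 0, 0]], twist=[[0, 0, 0], [0, 0, 0], [0, 0, 0], [0, 0, 0], [0, 0, 0], [0, 0, 0], [0, 0, 0], [0, 0, 0], [0, 0, 0], [0, 0, 0], [0, 0, 0], [0, 0, 0]], grip=[0, 0, 0, 0, 0, 0, 0.5, 0.7, 0.9, 1, 1, 1])

```text
time_s: 37.83
tcp_pos: [426.7, -363.6, 125.5]
ee_rot: [0.0, 0.518, 0.855, 0.0]
force: [1.9, -0.3, 1.0]
grip_width: 5.5
grasp_force: 58.5
```

send_rows(offset=[[0, 0, 0], [0, 0, 0], [0, 0.43, -0.37], [0, 0.48, -0.3], [0, 0.52, -0.21], [0, 0.55, -0.13], [0, 0.56, -0.04], [0, 0.15, 0], [0, 0, 0], [0, 0, 0], [0, 0, 0], [0, 0, 0]], twist=[[0, 0, 0], [0, 0, 0], [0, 0, 0], [0, 0, 0], [0, 0, 0], [0, 0, 0], [0, 0, 0], [0, 0, 0], [0, 0, 0], [0, 0, 0], [0, 0, 0], [0, 0, 0]], grip=[0.82, 0.82, 0.82, 0.82, 0.82, 0.82, 0.82, 0.82, 0.82, 1, 1, 1])

```text
time_s: 39.33
tcp_pos: [473.8, -338.6, 146.2]
ee_rot: [-0.0, 0.518, 0.855, 0.0]
force: [-0.6, 0.3, -0.8]
grip_width: 5.6
grasp_force: 58.4
```

send_rows(offset=[[0, 0, -0.3], [0, 0, -0.5], [0, 0, -0.7], [0, 0, -0.8], [0, 0, -0.8], [0, 0, -0.5], [0, 0, -0.2], [0, 0, 0], [0, 0, 0], [0, 0, 0], [0, 0, 0]], twist=[[0, 0, 0], [0, 0, 0], [0, 0, 0], [0, 0, 0], [0, 0, 0], [0, 0, 0], [0, 0, 0], [0, 0, 0], [0, 0, 0], [0, 0, 0], [0, 0, 0]], grip=[1, 1, 1, 1, 1, 1, 1, 1, 1, 1, 1])

```text
time_s: 40.7
tcp_pos: [474.0, -338.5, 222.0]
ee_rot: [-0.0, 0.518, 0.855, 0.0]
force: [0.3, -0.0, -2.9]
grip_width: 5.7
grasp_force: 58.5
```

```bash
python3 -c "
from h import *
go([631,-80,282],-.5)
snap('scene','s8.png',(110,140,310,270),4)"
```

```text
40.7 [ 474.  -338.5  222. ] [-0.     0.518  0.855  0.   ] [-0.62  0.3   1.74 -0.    1.11 -1.1 ] [ 0.3 -0.  -2.9] 5.7
tool y yaw 27.6 tilt z [-0.  0. -1.]
units [ 7.83 12.94 -3.  ]
twist z units 4.9
```

View pics/s8.png

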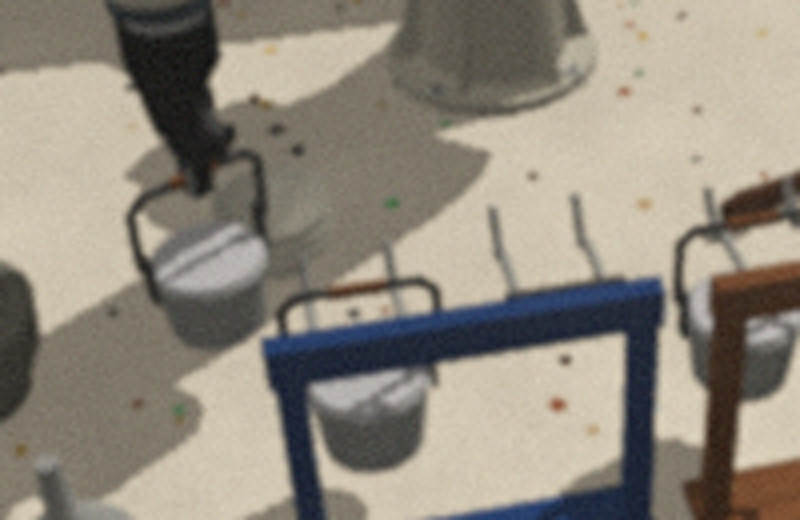

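Pail C hangs by its bail, fingers at crop (200,185). 2.9 N: empty, so it goes on the wooden hook at y≈237.

send_rows(offset=[[0, 0, -0.4], [0, 0, -0.7], [0, 0, -0.8], [0, 0, -0.8], [0, 0, -0.4], [0, 0, 0], [0, 0, 0], [0, 0, 0]], twist=[[0, 0, 0.3], [0, 0, 0.7], [0, 0, 0.8], [0, 0, 0.8], [0, 0, 0.8], [0, 0, 0.8], [0, 0, 0.5], [0, 0, 0]], grip=[1, 1, 1, 1, 1, 1, 1, 1])

```text
time_s: 41.75
tcp_pos: [474.1, -338.7, 284.8]
ee_rot: [0.0, 0.703, 0.711, 0.0]
force: [-0.5, -0.6, -3.2]
grip_width: 5.6
grasp_force: 58.6
```

send_rows(offset=[[0.3, 0.1, 0], [0.6, 0.1, 0], [0.8, 0.1, 0], [1, 0.1, 0], [1, 0.1, 0], [1, 0.1, 0], [1, 0.1, 0], [1, 0.1, 0], [1, 0.1, 0], [1, 0.1, 0], [1, 0, 0], [1, 0, 0]], twist=[[0, 0, 0], [0, 0, 0], [0, 0, 0], [0, 0, 0], [0, 0, 0], [0, 0, 0], [0, 0, 0], [0, 0, 0], [0, 0, 0], [0, 0, 0], [0, 0, 0], [0, 0, 0]], grip=[1, 1, 1, 1, 1, 1, 1, 1, 1, 1, 1, 1])

```text
time_s: 43.25
tcp_pos: [491.6, -123.1, 284.2]
ee_rot: [-0.0, 0.703, 0.711, -0.0]
force: [-0.7, 0.7, -2.7]
grip_width: 5.8
grasp_force: 58.5
```

send_rows(offset=[[1, 0, 0], [1, 0, 0], [1, 0, 0], [1, 0, 0], [1, 0, 0], [1, 0, 0], [1, 0, 0], [1, 0, 0], [1, 0, 0], [1, 0, 0], [1, 0, 0], [1, 0, 0]], twist=[[0, 0, 0], [0, 0, 0], [0, 0, 0], [0, 0, 0], [0, 0, 0], [0, 0, 0], [0, 0, 0], [0, 0, 0], [0, 0, 0], [0, 0, 0], [0, 0, 0], [0, 0, 0]], grip=[1, 1, 1, 1, 1, 1, 1, 1, 1, 1, 1, 1])

```text
time_s: 44.75
tcp_pos: [488.7, 116.8, 284.3]
ee_rot: [0.0, 0.703, 0.711, -0.0]
force: [-0.6, 0.1, -3.5]
grip_width: 6.0
grasp_force: 58.5
```

send_rows(offset=[[1, 0, 0], [1, 0, 0], [1, 0, 0], [1, 0, 0], [0.8, 0, 0], [0.6, 0, 0], [0.3, 0, 0], [0, 0, 0], [0, 0, 0], [0, 0, 0]], twist=[[0, 0, 0], [0, 0, 0], [0, 0, 0], [0, 0, 0], [0, 0, 0], [0, 0, 0], [0, 0, 0], [0, 0, 0], [0, 0, 0], [0, 0, 0]], grip=[1, 1, 1, 1, 1, 1, 1, 1, 1, 1])

```text
time_s: 46.0
tcp_pos: [487.9, 229.1, 284.3]
ee_rot: [0.0, 0.703, 0.711, -0.0]
force: [0.3, -0.1, -2.9]
grip_width: 6.0
grasp_force: 58.5
```

```bash
python3 -c "
from h import *
go([637,237,284],.5)"
```

```text
46.0 [487.9 229.1 284.3] [ 0.     0.703  0.711 -0.   ] [ 0.44  0.17  1.76 -0.    1.22  0.43] [ 0.3 -0.1 -2.9] 6.0
tool y yaw 0.6 tilt z [-0. -0. -1.]
units [0.32 7.46 0.01]
twist z units 0.02
```

send_rows(offset=[[0.3, 0.4, 0], [0, 0.7, 0], [0, 0.9, 0], [0, 0.9, 0], [0, 0.9, 0], [0, 0.9, 0], [0, 0.9, 0], [0, 0.8, 0], [0, 0.7, 0], [0, 0.4, 0], [0, 0, 0], [0, 0, 0]], twist=[[0, 0, 0], [0, 0, 0], [0, 0, 0], [0, 0, 0], [0, 0, 0], [0, 0, 0], [0, 0, 0], [0, 0, 0], [0, 0, 0], [0, 0, 0], [0, 0, 0], [0, 0, 0]], grip=[1, 1, 1, 1, 1, 1, 1, 1, 1, 1, 1, 1])

```text
time_s: 47.5
tcp_pos: [637.3, 237.2, 284.2]
ee_rot: [-0.0, 0.703, 0.711, -0.0]
force: [0.4, -1.1, -3.3]
grip_width: 5.6
grasp_force: 58.5
```

send_rows(offset=[[0, 0, 0.4], [0, 0, 0.6], [0, 0, 0.6], [0, 0, 0.4], [0, 0, 0.4], [0, 0, 0.3], [0, 0, 0.3], [0, 0, 0.2], [0, 0, 0.1], [0, 0, 0], [0, 0, 0]], twist=[[0, 0, 0], [0, 0, 0], [0, 0, 0], [0, 0, 0], [0, 0, 0], [0, 0, 0], [0, 0, 0], [0, 0, 0], [0, 0, 0], [0, 0, 0], [0, 0, 0]], grip=[1, 1, 1, 1, 1, 1, 1, 1, 1, 1, 1])

```text
time_s: 48.88
tcp_pos: [638.3, 237.4, 218.9]
ee_rot: [0.0, 0.703, 0.711, 0.001]
force: [3.2, -0.6, 2.7]
grip_width: 6.0
grasp_force: 59.1
```

```bash
python3 -c "
from h import *
go([637,237,217],.5)
snap('scene','s9.png',(230,130,400,260),4)"
```

```text
48.875 [638.3 237.4 218.9] [0.    0.703 0.711 0.001] [ 0.35  0.45  1.52 -0.    1.17  0.34] [ 3.2 -0.6  2.7] 6.0
tool y yaw 0.6 tilt z [ 0.001  0.    -1.   ]
units [-0.02 -0.07  0.09]
twist z units 0.02
```

View pics/s9.png

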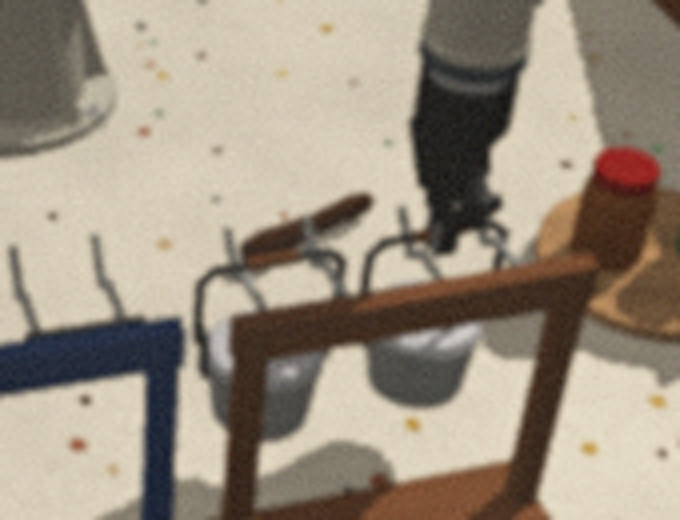

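Pail C's bar lies on the prong at crop (408,235) and the one behind the finger near (485,225). I release and draw well back.

send_rows(offset=[[0, 0, 0], [0, 0, 0], [0, 0, 0], [0, 0, 0], [0, 0, 0], [0, 0, 0], [0, 0, -0.3], [0, 0, -0.6], [0, 0, -0.8], [0, 0, -0.8], [0, 0, -0.8], [0, 0, -0.8]], twist=[[0, 0, 0], [0, 0, 0], [0, 0, 0], [0, 0, 0], [0, 0, 0], [0, 0, 0], [0, 0, 0], [0, 0, 0], [0, 0, 0], [0, 0, 0], [0, 0, 0], [0, 0, 0]], grip=[0.9, 0.8, 0.7, 0.6, 0.5, 0.5, 0.5, 0.5, 0.5, 0.5, 0.5, 0.5])

```text
time_s: 50.42
tcp_pos: [637.8, 237.3, 301.7]
ee_rot: [0.0, 0.703, 0.711, 0.0]
force: [-0.5, 1.1, 0.1]
grip_width: 42.4
grasp_force: 0.0
```

send_rows(offset=[[0, -0.5, -0.5], [0, -0.9, -0.2], [0, -1, 0], [0, -1, 0], [0, -1, 0], [0, -1, 0], [0, -1, 0], [0, -0.6, 0], [0, 0, 0], [0, 0, 0], [0, 0, 0], [0, 0, 0]], twist=[[0, 0, 0], [0, 0, 0], [0, 0, 0], [0, 0, 0], [0, 0, 0], [0, 0, 0], [0, 0, 0], [0, 0, 0], [0, 0, 0], [0, 0, 0], [0, 0, 0], [0, 0, 0]], grip=[0.5, 0.5, 0.5, 0.5, 0.5, 0.5, 0.5, 0.5, 0.5, 0.5, 0.5, 0.5])

```text
time_s: 51.92
tcp_pos: [498.1, 235.6, 314.1]
ee_rot: [-0.0, 0.703, 0.711, -0.0]
force: [0.2, 0.1, 0.1]
grip_width: 42.4
grasp_force: 0.0
```

```bash
python3 -c "
from h import *
st()
snap('scene','s10.png',(150,140,410,290),3)"
```

```text
51.925 [498.1 235.6 314.1] [-0.     0.703  0.711 -0.   ] [ 0.44  0.17  1.69 -0.    1.28  0.43] [0.2 0.1 0.1] 42.4
```

View pics/s10.png

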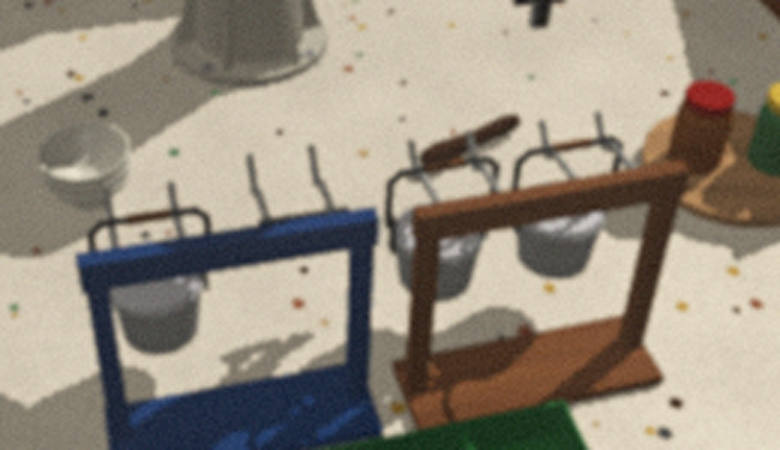

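All three pails hang level on both prongs, with bars at (150,215), (450,165) and (570,145), and the arm is clear. I hand it in.

```bash
python3 -c "
from h import *
print(bot.close_job())"
```

```text
the job is handed in; nothing more can be done
None
```

I hung all three pails and handed the job in after about 52 s: the full one (8.5 N) on the blue stand, the two empties (3.3 N and 2.9 N) on the wooden stand; the last picture shows each bar on both prongs, but no verdict came back.

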